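Put the lid back on the candy tray

ROBOT

A 7-joint arm with a two-finger parallel gripper is mounted at the origin on the work surface. World frame = base frame: x ahead of the robot, y to its left, z up, the work surface at z = 0. Lengths are in m, angles in rad, forces in N, time in s.
With the tool pointing down it reaches from about 0.425 to 0.825 m from the base axis. Payload 3.6 kg.
Tool frame: the origin (TCP) lies where the fingers leave the gripper's body, on its centre line; the fingertips stand 84 mm ahead of it and the grasp point (between the pads) lies 65 mm ahead of it (tcp_to_tips is the distance from the TCP to the fingertips, in m); z points along the fingers, y is the direction in which the jaws open and shut (so a half turn about z gives the same grasp; the last joint's range is limited). The gripper opens to 93 mm and grips with 3 to 60 N. Pads are 15 mm wide; open, the fingers measure 128 mm over their backs; the gripper's body (75 mm by 188 mm) begins 65 mm behind the grasp point.
Start: joints at [1.264, 0.615, -0.013, 1.423, 0.008, 1.103, -0.04], TCP at [0.18, -0.625, 0.303] pointing down, gripper open.
Joint ranges: [-3.12, 3.12], [-0.3, 2.06], [-1.34, 1.32], [0.26, 2.42], [-1.36, 4.5], [0.01, 1.98], [-2.84, 2.84]. Speed limits (rad/s): [2.79, 2.79, 3.14, 3.14, 3.14, 3.14, 3.14].

INTERFACE

Orientations are given as a unit quaternion [w, x, y, z].
In Python, from bench import * gives the robot as it stands.
- The arm moves only by the tool jog_arm, never from a script. Its argument "deltas" is a list of rows, each a list of 4 numbers: the shift along the world's x, y, z each as a share of 0.06 m, from -1 to 1, then the turn about the world's z as a share of 8 degrees, from -1 to 1. In form: [[x, y, z, yaw], ...]. A call has 1 to 10 rows; each row shifts and turns the commanded pose from where the row before left it; what a row does not reach is not made up. A row lasts 1/8 s, in which the tool goes at most 62.5 mm and 10.7 degrees, less where a joint would pass 70% of its speed; a pose out of reach is approached as far as the arm can. A call with a number of a shift or a turn outside -1 to 1 is refused whole. A call with a gripper value outside its range is refused whole. "jaw" is the opening, from 0 (shut) to 1 (fully open), set as the call begins (left out, the last holds). The fingers move at their own pace and stop on an object; "force" is the grip in N (left out, the last holds). Time passes only in rows, so rows that do not move let the fingers close. It gives the time, the measured TCP pose, the force and the opening at its end, in the units of the state.
- observe(): the state, without advancing time (a new reading comes with each control period).
- get_image(name): name is "scene" or "top" or "wrist"; returns a dict with "frame" (480x640x3 uint8, red, green, blue), "depth" (480x640 float32, m along the optical axis (not along the pixel's ray), 0 where there is no reading), "fx", "fy", "cx", "cy" (pixels), "R" (3x3) and "t" (3): a world point X has camera coordinates R X + t. Camera axes: x right, y down, z forward; pixel columns grow to the right and rows downward; lengths in m; the calibration is good to about 2 mm. A picture is of the moment at which its call begins.
- sign_off(): hands the job in, once; it reports no verdict.
Trained networks look in the newest picture that a camera, given by its name, has taken for a name from the list of things; names that differ only in an ending like _2 or _b are one class to them, and where a whole thing is asked for, a point or a joint stands for the part that bears it (a point fixed in the world has none). Each returns a list of dicts, best first, with "conf" (0 to 1); they miss things now and then, are a little off and sometimes report something else, mostly with a low value. They report only what shows in the picture. A call takes as long as a camera call. They do not tell look-alikes from the thing itself.
- recognise(camera, query): "box" ([left, top, width, height] in pixels, round what is visible of it).
The state is a dict: "clock": time; "joint_pos": joint angles; "qd": joint speeds; "joint_torque": joint torques, N m; "ee_pos": TCP position; "tool_rot": TCP orientation; "force": force on the tool from outside, world axes, zero at the start; "torque": the same for the moment, N m; "finger_gap": finger opening in m.
Only numpy, scipy, OpenCV 4.12 (cv2) and the standard library are available. Lean on these libraries where they do the work, as an engineer would, in place of code of your own. Each camera call takes 0.05 s, during which the arm holds its last target. There are 200 camera calls.

TASK

The sweets have been topped up and the candy tray is standing open: take its lid from the wooden stand, hook the lid's front lip into the slot on the tray's front while the back of the lid is still well raised, then swing the back down and press it under the press-button catch so that it snaps shut and lies flat all round. Lower it under control rather than letting it drop, do not strain the acrylic, and leave everything else on the table as it stands.

Things in the scene. Friction and masses are not known exactly. Their poses are not given: they have to be found in the camera images.
- tray: Open round candy tray of red acrylic, fixed (non-slip foot): bowl 200 mm across, rim 52 mm high, sweets inside. Origin: centre of its underside, z up. Slot housing (84 mm wide, out to x = -126) at its front, -x; press-button catch at +x. With the lid closed the lid's origin is at (0, 0, 52) mm here, axes parallel, with up to 1.5 mm of play to the front and 3 mm sideways.
- slot (a point): Middle of the outer top edge of the slot's straight sill, at (-106, 0, 52) mm of the tray, about which the hooked lid pivots; axes as the tray's. Past it (toward -x) lies a pocket 66 mm wide in y, down to z = 38, with a front wall whose inner face is at x = -122 (mm of the tray).
- catch (a joint): Rocking catch at the tray's back, sprung shut, rad: 0 = at rest, 0.10 to 0.15 = nose pushed outward far enough for the lid's tab to pass, limit 0.25. The tab coming down meets the nose's sloping top 13 to 18 mm above the closed level, pushes it outward and drops under it; this takes 7 to 12 N down on the back of the lid, up to about 20 N if pressed in the middle.
- catch_nose (a point): Lower inner edge of the catch's nose, at (101.5, 0, 57.5) mm of the tray at rest. Nose 34 mm wide; its top slopes from (101.5, 0, 60) up and outward to (109, 0, 73) mm of the tray.
- lid: Loose lid, red acrylic, about 200 g: disc 200 mm across, 4 mm thick. Origin: centre of the underside, z out of the top. A lip at -x, a small tab at +x, a straight grip fin across the middle of the top: 100 mm long along y, 12 mm thick along x, rising from z = 4 to z = 36 mm. At the start it leans on the wooden stand 25 degrees from level, lip low, fin level.
- lid_lip (a point): Middle of the lip's end, on the underside: (-120.5, 0, 0) mm of the lid. The lip is straight, 60 mm wide, 4 mm thick, flush with the disc. Axes as the lid's.
- lid_tab (a point): Middle of the back tab's end, on the underside: (106.5, 0, 0) mm of the lid. The tab is 30 mm wide, 4 mm thick, flush with the disc.
- lid_fin (a point): Middle of the fin's top edge: (0, 0, 36) mm of the lid. The fin's foot has a 22 mm wide moulding up to z = 7 mm.
- stand: Small wooden stand, fixed: two rails 100 mm apart sloping at 25 degrees, low end toward its -x, with two 10 mm dowel pegs rising 14 mm above the rails that stop the lid. Origin: centre of its foot on the table; the lid's centre lies 95 mm above it. The rails rise to 135 mm at the back.
- cup_near: Porcelain teacup, 80 mm across, 62 mm high, handle at its +y, standing between the tray and the stand. Origin: centre of its foot. Not to be disturbed.
- cup_far: The same teacup on the steel tray. Origin: centre of its foot. Not to be disturbed.
- steel_tray: Low stainless steel tray, 120 x 360 x 18 mm, at the back of the table, carrying a teacup and a candle jar. Origin: centre of its underside. Not to be disturbed.
- candle_jar: Glass candle jar, 68 mm across, 75 mm high, on the steel tray. Origin: centre of its foot. Not to be disturbed.
- vase: Glass vase, 94 mm across, 200 mm high. Origin: centre of its foot. Not to be disturbed.
- keys: Key on a fob, about 125 mm long and 12 mm high, lying on the table; origin under the fob's middle. Not to be disturbed.
- glasses_case: Spectacle case 62 x 162 x 42 mm, lying on the table. Origin: centre of its underside. Not to be disturbed.
- slot_roof (a point): Middle of the lower inner edge of the slot's roof, at (-113, 0, 58) mm of the tray; the roof is 4 mm thick and runs from here to the front wall. The lip goes in between sill edge and roof edge (7 mm apart in x, 6 mm in z): easy with the lid pitched 20 to 35 degrees, lip down, with only 2 mm to spare when flat.
Mind the look-alikes: they are no part of the job. Leave any orange or red look-alike of the stand alone.

How it is judged:
By the outcome, as a careful person would: the job done as asked, in the order asked, and still so for the second after the job is handed in, with the robot touching nothing.
It also fails if it takes over 56 s, if anything falls off the work surface, if the arm or the gripper's body presses on something with over 40 N, if the wrist force passes 120 N, or if a joint passes its speed limit or range.

## Working session

There is one attempt and no reset: what is moved stays moved. The work goes in short steps, Python scripts to look and compute and a tool call to move; the robot and the scene stay as the last step left them, time stands still between calls to the robot, and variables do not carry over. Pictures are saved under pics/ and viewed, about 8 in all and at most 12, crops included, and the job is handed in when it is done.

Besides the shell and the picture viewer there is one more tool, called after "Request:" as name(argument=value, ...), one argument or row to a line, values as JSON. jog_arm: Moves the arm, as the interface text tells. Shift numbers are shares of 0.06 m and turn numbers shares of 8 degrees, none past 1 either way. Its arguments: {"type":"object","properties":{"deltas":{"type":"array"},"jaw":{"type":"number"},"force":{"type":"number"}},"required":["deltas"]}

```bash
mkdir -p pics; cat > h.py <<'E'
from bench import *
import numpy as np, cv2
def pts(im):
    d=im["depth"]; v,u=np.mgrid[0:480,0:640]
    P=np.stack([(u-im["cx"])/im["fx"]*d,(v-im["cy"])/im["fy"]*d,d],-1)
    W=(P-np.array(im["t"]))@np.array(im["R"]); W[d==0]=np.nan
    return W
def save(im,name,box=None,s=1):
    f=im["frame"][:,:,::-1]
    if box: l,t,w,h=box; f=f[t:t+h,l:l+w]
    cv2.imwrite("pics/"+name+".png",cv2.resize(f,None,fx=s,fy=s))
E
python3 - <<'E'
from h import *
print(observe())
for c in ["scene","top"]:
    im=get_image(c); save(im,c+"1"); W=pts(im); np.savez(c+"1.npz",W=W,f=im["frame"])
    print(c,"cam at",-np.array(im["R"]).T@np.array(im["t"]))
    for q in ["tray","lid","stand","catch","cup_near","vase","keys","glasses_case","steel_tray","candle_jar"]:
        for r in recognise(c,q)[:4]:
            b=[int(x) for x in r["box"]]; u=min(639,b[0]+b[2]//2); v=min(479,b[1]+b[3]//2)
            print(q,round(r["conf"],2),b,W[v,u].round(3))
E
```

```text
{'clock': 0.0, 'joint_pos': array([ 1.26350009,  0.61589109, -0.01262078,  1.42488942,  0.00809132,
        1.10340881, -0.04041271]), 'qd': array([ 0.00016924,  0.00033375,  0.00098278, -0.0002313 ,  0.00175955,
       -0.00088602, -0.00025581]), 'joint_torque': array([-4.89844001e-05, -4.58939695e+01,  2.09523411e-01, -1.65747464e+01,
       -6.09095930e-02,  2.04857119e-02,  2.26560987e-04]), 'ee_pos': array([ 0.17998306, -0.62398105,  0.3016023 ]), 'tool_rot': array([-1.25893502e-03,  9.90155822e-01,  1.39963662e-01, -1.91279622e-04]), 'force': array([ 0.37565096, -0.13938237,  0.5179264 ]), 'torque': array([ 0.00756768,  0.0096611 , -0.05075258]), 'finger_gap': 0.09298330372799009}
scene cam at [1.11909156 0.55790549 0.84704149]
tray 0.77 [333, 249, 95, 88] [0.503 0.19  0.008]
lid 0.82 [230, 181, 71, 38] [ 0.542 -0.17   0.108]
stand 0.95 [426, 209, 81, 69] [0.202 0.244 0.005]
stand 0.8 [271, 136, 78, 55] [ 0.24  -0.306  0.013]
stand 0.76 [227, 185, 84, 71] [ 0.512 -0.198  0.003]
stand 0.33 [224, 304, 53, 52] [0.787 0.052 0.007]
catch 0.65 [334, 307, 17, 23] [0.643 0.19  0.044]
c
[... 800 characters left out ...]
]
catch 0.71 [347, 207, 45, 66] [ 0.516 -0.16   0.123]
cup_near 0.67 [278, 145, 31, 32] [0.794 0.085 0.005]
cup_near 0.64 [301, 254, 26, 38] [0.422 0.006 0.001]
cup_near 0.32 [341, 201, 64, 72] [ 0.526 -0.173  0.122]
vase 0.75 [149, 197, 36, 33] [0.571 0.443 0.191]
vase 0.34 [339, 204, 66, 69] [ 0.521 -0.169  0.132]
keys 0.7 [221, 200, 63, 75] [0.532 0.21  0.021]
keys 0.6 [309, 203, 10, 33] [0.6   0.01  0.003]
keys 0.21 [348, 150, 15, 24] [ 0.774 -0.117  0.08 ]
glasses_case 0.56 [463, 239, 53, 26] [ 0.499 -0.554  0.038]
steel_tray 0.64 [272, 146, 113, 35] [ 0.789 -0.032  0.01 ]
steel_tray 0.24 [466, 242, 48, 24] [ 0.493 -0.556  0.041]
candle_jar 0.71 [346, 148, 20, 28] [ 0.776 -0.121  0.075]
```

View pics/scene1.png

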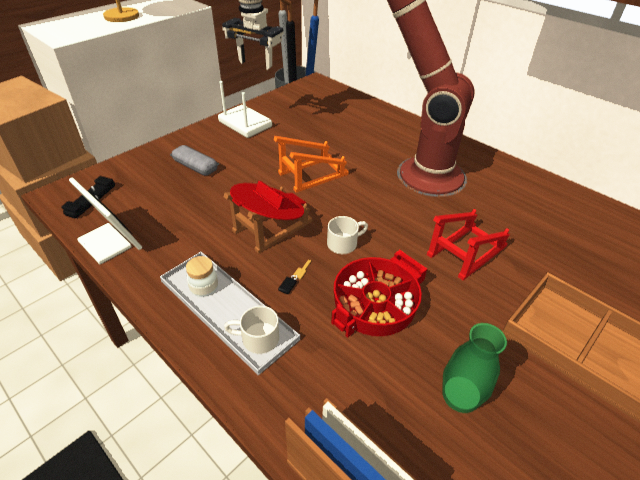

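View pics/top1.png

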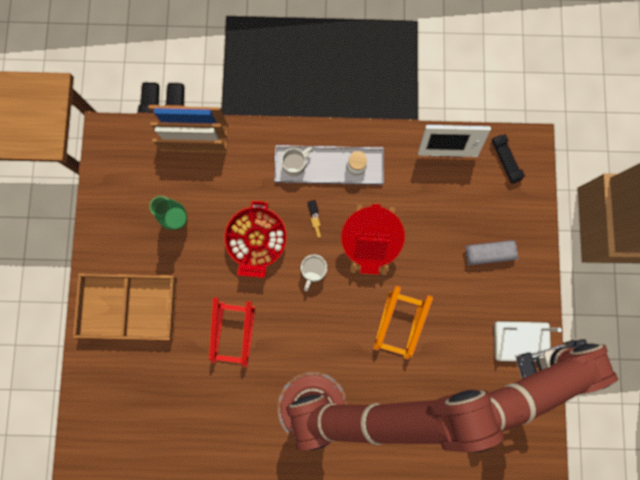

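Top view: the lid (red disc with fin) lies on the wooden stand at (373,237), with its lip toward the robot at (370,268). The open tray is at (255,238), with its slot housing at (252,270) and its catch at (260,207). Look-alikes for the stand are the orange one at (404,322) and the red one at (232,332), both empty. I choose the only disc, on the wooden stand. Next comes a closer crop and rough poses.

```bash
python3 - <<'E'
from h import *
for c in ["top","scene"]:
    z=np.load(c+"1.npz"); W=z["W"]; f=z["f"].astype(int)
    red=(f[...,0]>110)&(f[...,1]<60)&(f[...,2]<60)&np.isfinite(W[...,0])
    for n,(x,y) in dict(lid=(.53,-.17),tray=(.52,.2)).items():
        m=red&(np.hypot(W[...,0]-x,W[...,1]-y)<.16)&(W[...,2]>(.035 if n=="tray" else .05))
        P=W[m]; print(c,n,len(P),P.min(0).round(3),P.max(0).round(3))
        if n=="lid":
            # RANSAC plane
            rng=np.random.default_rng(0);best=0
            for _ in range(500):
                q=P[rng.choice(len(P),3,0)];nn=np.cross(q[1]-q[0],q[2]-q[0]);l=np.linalg.norm(nn)
                if l<1e-6: continue
                nn/=l; nn*=np.sign(nn[2]); d=(P-q[0])@nn
                k=(abs(d)<.004).sum()
                if k>best: best=k;B=(nn,q[0])
            d=(P-B[1])@B[0]; I=P[abs(d)<.005]; ce=I.mean(0); nn=np.linalg.svd(I-ce)[2][2]; nn*=np.sign(nn[2])
            d=(P-ce)@nn; F=P[(d>.015)]
            print(" n",nn.round(3),"tilt",np.degrees(np.arccos(nn[2])).round(1),"az of lowering",np.degrees(np.arctan2(nn[1],nn[0])).round(1),"inl",len(I),ce.round(3))
            T=P[d>.024];print(" fin",len(F),F.mean(0).round(3),"top",len(T),T.mean(0).round(3),T.min(0).round(3),T.max(0).round(3),d.max().round(4))
            if len(T)>3:
                v=np.linalg.svd(T[:,:2]-T[:,:2].mean(0))[2][0];print(" findir",np.degrees(np.arctan2(v[1],v[0])))
        else:
            r=np.hypot(*(P[:,:2]-[x,y]).T)
            Q=P
            from scipy.optimize import least_squares
            s=least_squares(lambda p:np.hypot(Q[:,0]-p[0],Q[:,1]-p[1])-.0985,[x,y],loss="soft_l1",f_scale=.003)
            print(" circle c",s.x.round(4))
            rr=np.hypot(*(P[:,:2]-s.x).T); O=P[(rr>.108)]
            A=O[O[:,0]<x];C=O[O[:,0]>x]
            for o in (A,C):
                if len(o): print(" part",len(o),o.mean(0).round(3),np.degrees(np.arctan2(*(o.mean(0)[:2]-s.x)[::-1])).round(1))
f=cv2.imread("pics/scene1.png"); cv2.imwrite("pics/crop.png",cv2.resize(f[130:290,200:440],None,fx=3,fy=3,interpolation=2))
E
```

```text
top lid 3185 [ 0.418 -0.272  0.05 ] [ 0.626 -0.075  0.15 ]
 n [-0.415  0.019  0.91 ] tilt 24.6 az of lowering 177.3 inl 2326 [ 0.528 -0.173  0.098]
 fin 162 [ 0.518 -0.171  0.126] top 134 [ 0.516 -0.172  0.128] [ 0.509 -0.221  0.12 ] [ 0.525 -0.123  0.137] 0.0405
 findir -93.22143043507234
top tray 869 [0.399 0.1   0.035] [0.648 0.296 0.079]
 circle c [0.5232 0.1974]
 part 144 [0.409 0.204 0.059] 176.8
 part 63 [0.636 0.189 0.058] -4.0
scene lid 1921 [ 0.42  -0.273  0.05 ] [ 0.629 -0.074  0.147]
 n [-0.418  0.022  0.908] tilt 24.7 az of lowering 176.9 inl 1570 [ 0.543 -0.163  0.107]
 fin 230 [ 0.524 -0.171  0.126] top 136 [ 0.521 -0.171  0.129] [ 0.511 -0.222  0.124] [ 0.529 -0.122  0.134] 0.034
 findir 87.8248285322308
scene tray 2184 [0.4   0.095 0.035] [0.651 0.295 0.077]
 circle c [0.5311 0.196 ]
 part 337 [0.414 0.203 0.057] 176.8
 part 217 [0.643 0.189 0.054] -3.4
```

View pics/crop.png

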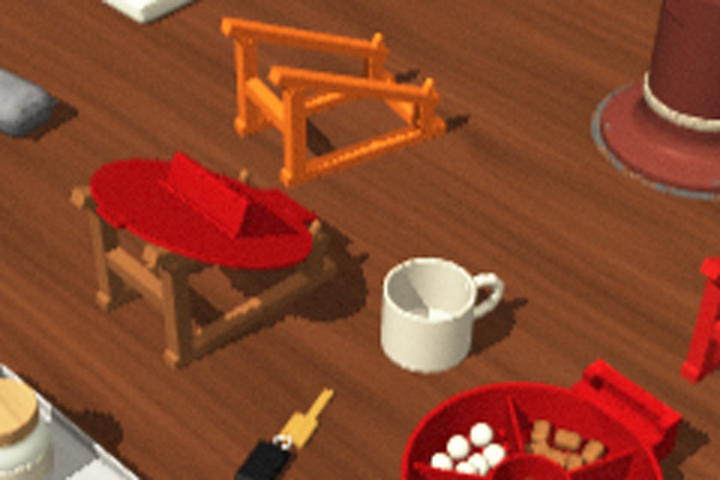

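The crop confirms it: the lid's lip points toward the robot and the fin is level along y. Both the lid and the tray are yawed about -3°. Moving to a hover over the fin.

Request:
jog_arm(
  deltas=[
    [0.56, 0.75, 0, 0.9],
    [0.56, 0.75, 0, 0.9],
    [0.56, 0.75, 0, 0.9],
    [0.56, 0.75, 0, 0.9],
    [0.56, 0.75, 0, 0.9],
    [0.56, 0.75, 0, 0.9],
    [0.56, 0.75, 0, 0.9],
    [0.56, 0.75, 0, 0.9],
    [0.56, 0.75, 0, 0.9],
    [0.56, 0.75, 0, 0.8],
  ],
  jaw=1,
)

```text
clock: 2.35
ee_pos: [0.5171, -0.1733, 0.3031]
tool_rot: [0.0, 0.723, 0.691, 0.0]
force: [0.4, -0.3, -0.1]
finger_gap: 0.0932
```

Request:
jog_arm(
  deltas=[
    [0, 0, 0, 0],
    [0, 0, 0, 0],
    [0, 0, 0, 0],
  ],
)

```text
clock: 2.72
ee_pos: [0.5152, -0.1765, 0.3026]
tool_rot: [0.0, 0.725, 0.689, -0.001]
force: [-0.7, -0.3, 0.1]
finger_gap: 0.0934
```

```bash
cat >> h.py <<'E'
def fitlid(W,f,xy,zmin):
    f=f.astype(int)
    red=(f[...,0]>100)&(f[...,1]<70)&(f[...,2]<70)&np.isfinite(W[...,0])
    m=red&(np.hypot(W[...,0]-xy[0],W[...,1]-xy[1])<.15)&(W[...,2]>zmin)
    P=W[m]; rng=np.random.default_rng(0);best=0
    for _ in range(400):
        q=P[rng.choice(len(P),3,0)];n=np.cross(q[1]-q[0],q[2]-q[0]);l=np.linalg.norm(n)
        if l<1e-6: continue
        n/=l; n*=np.sign(n[2]); k=(abs((P-q[0])@n)<.003).sum()
        if k>best: best=k;B=(n,q[0])
    I=P[abs((P-B[1])@B[0])<.004]; ce=I.mean(0); n=np.linalg.svd(I-ce,full_matrices=False)[2][2]; n*=np.sign(n[2])
    d=(P-ce)@n; T=P[(d>.028)&(d<.036)]
    print("n",n.round(3),"tilt",np.degrees(np.arccos(n[2])).round(1),"az",np.degrees(np.arctan2(n[1],n[0])).round(1),"inl",len(I),"plane pt",ce.round(4))
    if len(T)>5:
        v=np.linalg.svd(T-T.mean(0),full_matrices=False)[2][0]
        print("fintop n",len(T),T.mean(0).round(4),T.min(0).round(4),T.max(0).round(4),"dir",np.degrees(np.arctan2(v[1],v[0])).round(1))
    return n,ce,T,I
E
python3 - <<'E'
from h import *
o=observe();print(o["clock"],o["ee_pos"],o["tool_rot"],o["joint_pos"].round(2))
im=get_image("wrist");save(im,"w1");W=pts(im);print("cam",-np.array(im["R"]).T@np.array(im["t"]))
fitlid(W,im["frame"],(.53,-.17),.04)
E
```

```text
2.725 [ 0.51522627 -0.17648388  0.30262563] [ 9.19237169e-05  7.24922855e-01  6.88829658e-01 -7.40530791e-04] [ 0.56  0.48 -0.4   1.72  0.22  0.99  0.02]
cam [ 0.52055696 -0.09213689  0.38424077]
n [-0.422  0.02   0.906] tilt 25.0 az 177.2 inl 41083 plane pt [ 0.5388 -0.1646  0.1017]
fintop n 1969 [ 0.5193 -0.1702  0.1274] [ 0.5118 -0.2225  0.122 ] [ 0.5269 -0.1237  0.1308] dir 87.3
```

View pics/w1.png

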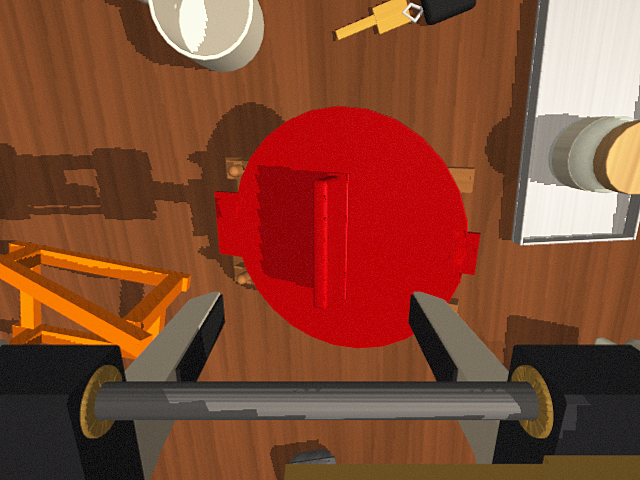

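The wrist view shows the fin at (325,240), lip left at (228,222) and tab right at (470,252). The fit gives fin top (0.519, -0.173, 0.128), tilt 25.0° and yaw -2.7°, all as they should be.

My plan is a shallow pinch of the fin's upper edge, so that the lid keeps its pitch. First I narrow the jaws and descend.

Request:
jog_arm(
  deltas=[
    [0.09, 0.05, 0, 0],
    [0, 0, -0.2, 0],
    [0, 0, -0.3, 0],
    [0, 0, -0.3, 0],
    [0, 0, -0.3, 0],
    [0, 0, -0.3, 0],
    [0, 0, 0, 0],
    [0, 0, 0, 0],
  ],
  jaw=0.4,
  force=20,
)

```text
clock: 3.78
ee_pos: [0.5218, -0.1715, 0.2189]
tool_rot: [0.0, 0.724, 0.69, 0.0]
force: [0.3, -0.7, 0.7]
finger_gap: 0.0372
```

```bash
python3 - <<'E'
from h import *
o=observe();print(o["clock"],o["ee_pos"],o["finger_gap"],o["force"])
im=get_image("wrist");save(im,"w2",(180,100,300,260),2.5);W=pts(im)
fitlid(W,im["frame"],(.53,-.17),.04)
E
```

```text
3.775 [ 0.5217719  -0.17151648  0.21894019] 0.03724651295272854 [ 0.28606377 -0.71675795  0.70411713]
n [-0.422  0.021  0.906] tilt 25.0 az 177.1 inl 59042 plane pt [ 0.5423 -0.1449  0.1029]
fintop n 3627 [ 0.5195 -0.1677  0.1274] [ 0.5116 -0.2213  0.122 ] [ 0.5422 -0.1233  0.1392] dir -92.8
```

View pics/w2.png

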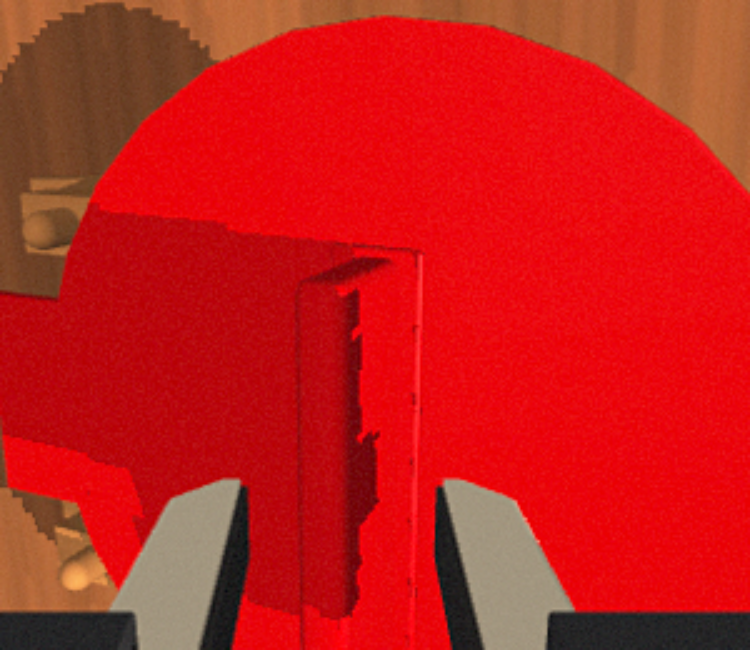

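The fingers straddle the fin and the pads run to the tips. I go down 12 mm more and pinch.

Request:
jog_arm(
  deltas=[
    [-0.01, -0.02, -0.2, 0],
    [0, 0, 0, 0],
    [0, 0, 0, 0],
  ],
)

```text
clock: 4.2
ee_pos: [0.5209, -0.1727, 0.2067]
tool_rot: [-0.0, 0.724, 0.69, -0.0]
force: [0.1, 0.7, -0.2]
finger_gap: 0.0375
```

Request:
jog_arm(
  deltas=[
    [0, 0, 0, 0],
    [0, 0, 0, 0],
    [0, 0, 0, 0],
    [0, 0, 0, 0],
    [0, 0, 0, 0],
  ],
  jaw=0.05,
  force=20,
)

```text
clock: 4.82
ee_pos: [0.5192, -0.1726, 0.2066]
tool_rot: [-0.002, 0.724, 0.69, -0.002]
force: [-5.1, 0.4, 5.2]
finger_gap: 0.0131
```

```bash
python3 - <<'E'
from h import *
o=observe();print(o["clock"],o["ee_pos"],o["finger_gap"],o["force"])
im=get_image("wrist");W=pts(im)
fitlid(W,im["frame"],(.53,-.17),.04)
E
```

```text
4.825 [ 0.51922192 -0.17263391  0.2066364 ] 0.013050779744841066 [-5.09102248  0.44868275  5.1686745 ]
n [-0.422  0.02   0.906] tilt 25.0 az 177.2 inl 65680 plane pt [ 0.545  -0.1422  0.1041]
fintop n 3843 [ 0.5197 -0.164   0.1274] [ 0.5118 -0.2129  0.1218] [ 0.5414 -0.1235  0.1416] dir -92.8
```

Gap is 13.1 mm and tilt is still 25°, a clean opposite pinch. Lifting slowly.

Request:
jog_arm(
  deltas=[
    [0, 0, 0.1, 0],
    [0, 0, 0.15, 0],
    [0, 0, 0.2, 0],
    [0, 0, 0.2, 0],
    [0, 0, 0, 0],
    [0, 0, 0, 0],
  ],
  force=25,
)

```text
clock: 5.62
ee_pos: [0.5208, -0.1727, 0.2457]
tool_rot: [-0.0, 0.724, 0.69, -0.0]
force: [-0.4, -0.1, -2.7]
finger_gap: 0.013
```

```bash
python3 - <<'E'
from h import *
o=observe();print(o["clock"],o["ee_pos"],o["finger_gap"],o["force"],o["torque"])
im=get_image("wrist");W=pts(im);save(im,"w3")
fitlid(W,im["frame"],(.53,-.17),.04)
E
```

```text
5.625 [ 0.52076523 -0.17273052  0.24568748] 0.013036661758360196 [-0.42164916 -0.14007147 -2.70286215] [-0.05517037 -0.04802596  0.06555824]
n [-0.435  0.019  0.9  ] tilt 25.8 az 177.5 inl 65721 plane pt [ 0.5477 -0.1422  0.1437]
fintop n 3575 [ 0.5212 -0.1645  0.1664] [ 0.5137 -0.213   0.162 ] [ 0.5431 -0.1235  0.1781] dir -92.7
```

Lid is held at 25.8° and its weight reads about 2.7 N. I raise it and move partway, to where the wrist camera sees the tray past the lid.

Request:
jog_arm(
  deltas=[
    [0, 0, 0.2, 0],
    [0, 0, 0.4, 0],
    [0, 0, 0.5, 0],
    [0, 0, 0.5, 0],
    [0, 0.2, 0.5, 0],
    [0, 0.4, 0.5, 0],
    [0, 0.5, 0.4, 0],
    [0, 0.5, 0.3, 0],
    [0, 0.5, 0.1, 0],
    [0, 0.4, 0, 0],
  ],
)

```text
clock: 6.92
ee_pos: [0.5207, -0.0209, 0.4511]
tool_rot: [0.001, 0.723, 0.691, 0.001]
force: [0.7, -0.1, -1.1]
finger_gap: 0.0124
```

Request:
jog_arm(
  deltas=[
    [0, 0.3, 0, 0],
    [0, 0.1, 0, 0],
    [0, 0, 0, 0],
    [0, 0, 0, 0],
  ],
)

```text
clock: 7.42
ee_pos: [0.521, -0.0, 0.4496]
tool_rot: [0.0, 0.724, 0.689, -0.0]
force: [-0.4, 0.4, -1.4]
finger_gap: 0.0128
```

```bash
python3 - <<'E'
from h import *
o=observe();print(o["clock"],o["ee_pos"],o["finger_gap"],o["force"])
im=get_image("wrist");W=pts(im);save(im,"w4"); np.savez("w4.npz",W=W,f=im["frame"]); print(im["fx"])
f=im["frame"].astype(int); red=(f[...,0]>60)&(f[...,1]<60)&(f[...,2]<60)&np.isfinite(W[...,0])
P=W[red&(W[...,2]<.12)&(W[...,2]>.03)]
print(len(P),P.min(0),P.max(0))
for z in np.arange(.03,.09,.004):
    Q=P[abs(P[:,2]-z)<.002]
    if len(Q): print(z.round(3),len(Q),Q.min(0).round(3),Q.max(0).round(3))
E
```

```text
7.425 [ 5.21045772e-01 -1.79645656e-05  4.49551689e-01] 0.012779710247399108 [-0.38033712  0.43041836 -1.38036315]
366.2067172341528
8626 [ 0.14874101 -0.34631871  0.03000674] [0.83922806 0.23675434 0.11996751]
0.03 233 [0.15  0.113 0.03 ] [0.651 0.236 0.032]
0.034 459 [0.149 0.111 0.032] [0.645 0.236 0.036]
0.038 1324 [0.155 0.111 0.036] [0.641 0.237 0.04 ]
0.042 896 [0.154 0.111 0.04 ] [0.647 0.233 0.044]
0.046 405 [0.291 0.11  0.044] [0.648 0.232 0.048]
0.05 1212 [0.293 0.107 0.048] [0.643 0.232 0.052]
0.054 607 [0.164 0.107 0.052] [0.643 0.236 0.056]
0.058 187 [0.168 0.161 0.056] [0.643 0.236 0.06 ]
0.062 1016 [0.174 0.162 0.06 ] [0.643 0.235 0.064]
0.066 262 [0.174 0.162 0.064] [0.639 0.234 0.068]
0.07 226 [0.179 0.172 0.068] [0.644 0.229 0.072]
0.074 160 [0.181 0.172 0.072] [0.643 0.221 0.076]
0.078 154 [0.188 0.192 0.076] [0.309 0.219 0.08 ]
0.082 143 [0.198 0.192 0.08 ] [0.309 0.219 0.084]
0.086 159 [0.206 0.192 0.084] [0.309 0.217 0.088]
```

View pics/w4.png

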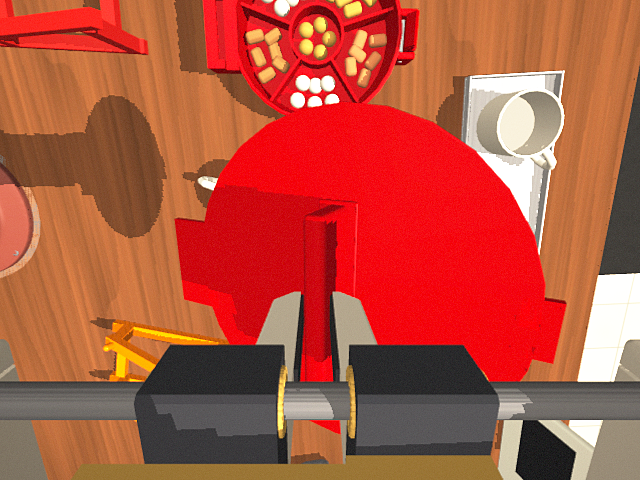

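The picture shows the tray at the top: slot housing at (225,35), catch at (405,38), centre at about (315,38). The lid is still in the grip. Fitting the tray from this view and checking the held lid's pose.

```bash
python3 - <<'E'
from h import *
from scipy.optimize import least_squares
z=np.load("w4.npz");W=z["W"];f=z["f"].astype(int)
fitlid(W,z["f"],(.535,-.0),.2)
red=(f[...,0]>60)&(f[...,1]<70)&(f[...,2]<70)&np.isfinite(W[...,0])
P=W[red&(W[...,0]>.36)&(W[...,0]<.68)&(W[...,1]>.09)&(W[...,2]<.1)]
H=P[(P[:,2]>.058)&(P[:,2]<.066)&(P[:,0]<.45)]
print("housing top",len(H),H.min(0).round(4),H.max(0).round(4))
def edge(H,lo):  # extreme x per y-bin
    ys=np.arange(H[:,1].min()+.004,H[:,1].max()-.004,.003);r=[]
    for y in ys:
        q=H[abs(H[:,1]-y)<.002]
        if len(q)>3: r.append((y,np.percentile(q[:,0],3 if lo else 97)))
    r=np.array(r);p=np.polyfit(r[:,0],r[:,1],1);return p,np.polyval(p,.2),np.std(r[:,1]-np.polyval(p,r[:,0]))
for lo in (1,0): p,x,s=edge(H,lo);print("edge",lo,"yaw",-np.degrees(np.arctan(p[0])).round(2),"x at y=.2",x.round(4),s.round(4))
K=P[(P[:,2]>.056)&(P[:,2]<.08)&(P[:,0]>.6)];print("catch",len(K),K.min(0).round(4),K.max(0).round(4),K.mean(0).round(4))
R=P[(P[:,2]>.049)&(P[:,2]<.055)]
rr=np.hypot(R[:,0]-.5255,R[:,1]-.197);R=R[(rr>.09)&(rr<.105)]
# outer edge fit: bin by angle, 95th pct radius
def outer(c):
    d=R[:,:2]-c;a=np.degrees(np.arctan2(d[:,1],d[:,0]));r=np.hypot(*d.T);o=[]
    for k in range(-180,180,6):
        q=r[(a>=k)&(a<k+6)]
        if len(q)>4:o.append((np.percentile(q,97)+np.percentile(q,3))/2)
    return np.array(o)
c=np.array([.5255,.197])
s=least_squares(lambda p:np.hypot(*(R[:,:2]-p[:2]).T)-p[2],[.5255,.197,.098],loss="soft_l1",f_scale=.002)
print("rim",len(R),s.x.round(4))
o=observe();print(o["ee_pos"])
E
```

```text
n [-0.435  0.021  0.9  ] tilt 25.8 az 177.2 inl 65547 plane pt [0.5481 0.0303 0.3476]
fintop n 3832 [0.5219 0.0083 0.3703] [ 0.5139 -0.0407  0.3646] [0.5434 0.0489 0.382 ] dir 87.0
housing top 886 [0.4034 0.1611 0.058 ] [0.4235 0.23   0.0655]
edge 1 yaw -3.19 x at y=.2 0.4059 0.0003
edge 0 yaw 0.14 x at y=.2 0.4188 0.0017
catch 429 [0.6319 0.1719 0.0571] [0.6442 0.2067 0.0736] [0.6377 0.1886 0.0669]
rim 1476 [0.5293 0.1993 0.099 ]
[5.21042105e-01 8.87452737e-06 4.49552312e-01]
```

```bash
cat >> h.py <<'E'
def lidends(W,f,xy,zmin):
    """lip/tab end mids (on the top face) and lid origin"""
    n,ce,T,I=fitlid(W,f,xy,zmin)
    e=np.array([1,0,0])-n*n[0]; yaw=np.radians(-3); e=np.array([np.cos(yaw),np.sin(yaw),0]);e-=n*(e@n);e/=np.linalg.norm(e);s=np.cross(n,e)
    a=(I-ce)@e;b=(I-ce)@s
    out={}
    for nm,sg,L in (("lip",-1,.1205),("tab",1,.1065)):
        am=np.percentile(sg*a,99.98); k=(sg*a>am-.012)&(sg*a<am-.002)
        bl,bh=np.percentile(b[k],[1,99]); q=(sg*a)[k|(sg*a>am-.003)]
        out[nm]=(sg*am,(bl+bh)/2,bh-bl)
        print(nm,"width",(bh-bl).round(4),"end mid",(ce+e*sg*am+s*(bl+bh)/2).round(4),"origin from it",(ce+e*sg*(am-L)+s*(bl+bh)/2-n*.004).round(4))
    return n,e,s
E
python3 - <<'E'
from h import *
z=np.load("w4.npz");n,e,s=lidends(z["W"],z["f"],(.535,0),.2); print(e.round(3),s.round(3))
E
```

```text
n [-0.435  0.021  0.9  ] tilt 25.8 az 177.2 inl 65547 plane pt [0.5481 0.0303 0.3476]
fintop n 3832 [0.5219 0.0083 0.3703] [ 0.5139 -0.0407  0.3646] [0.5434 0.0489 0.382 ] dir 87.0
lip width 0.0592 end mid [0.4255 0.004  0.2889] origin from it [ 0.5356 -0.0019  0.3378]
tab width 0.0512 end mid [ 0.6295 -0.0061  0.3878] origin from it [ 0.5355 -0.0011  0.3378]
[ 0.899 -0.048  0.436] [0.052 0.999 0.002]
```

Origin from lip and tab agree: lid origin = TCP + (0.015, -0.0015, -0.112). I move to 35 mm back along the lid's own slope from the slot, and 40 mm higher.

Request:
jog_arm(
  deltas=[
    [0.02, 0.2, 0, -0.05],
    [0.03, 0.4, -0.1, 0],
    [0.03, 0.5, -0.2, 0],
    [0.03, 0.5, -0.35, 0],
    [0.03, 0.5, -0.4, 0],
    [0.03, 0.5, -0.4, 0],
    [0.03, 0.35, -0.4, 0],
    [0.03, 0.2, -0.3, 0],
    [0.03, 0.12, -0.15, 0],
    [0, 0, -0.1, 0],
  ],
)

```text
clock: 8.72
ee_pos: [0.537, 0.1976, 0.3056]
tool_rot: [0.0, 0.726, 0.688, 0.0]
force: [0.0, 0.3, -1.9]
finger_gap: 0.0128
```

Request:
jog_arm(
  deltas=[
    [0, 0, -0.1, 0],
    [0, 0, -0.1, 0],
    [0, 0, 0, 0],
    [0, 0, 0, 0],
  ],
)

```text
clock: 9.22
ee_pos: [0.5367, 0.1974, 0.2941]
tool_rot: [0.0, 0.726, 0.688, 0.0]
force: [-0.1, -0.3, -2.2]
finger_gap: 0.0127
```

```bash
python3 - <<'E'
from h import *
o=observe();print(o["clock"],o["ee_pos"],o["finger_gap"],o["force"],o["tool_rot"])
im=get_image("wrist");W=pts(im);save(im,"w5");np.savez("w5.npz",W=W,f=im["frame"])
p=o["ee_pos"];n,e,s=lidends(W,im["frame"],p[:2]+[.015,0],p[2]-.175)
f=im["frame"].astype(int)
red=(f[...,0]>60)&(f[...,1]<70)&(f[...,2]<70)&np.isfinite(W[...,0])
H=W[red&(W[...,0]<.45)&(W[...,0]>.37)&(W[...,1]>.12)&(W[...,1]<.27)&(W[...,2]>.057)&(W[...,2]<.067)]
print("housing",len(H),np.percentile(H,[.5,99.5],axis=0).round(4))
im=get_image("scene");save(im,"s5",(280,180,220,180),3);W=pts(im);
lidends(W,im["frame"],p[:2]+[.015,0],p[2]-.175)
E
```

```text
9.225 [0.5367022  0.19737177 0.29405401] 0.01271285510603952 [-0.05484827 -0.29219353 -2.23564828] [1.08949055e-04 7.26147750e-01 6.87538618e-01 2.86580393e-04]
n [-0.436  0.022  0.9  ] tilt 25.9 az 177.1 inl 65271 plane pt [0.5639 0.2278 0.192 ]
fintop n 3810 [0.5377 0.2057 0.2148] [0.5294 0.1566 0.2092] [0.5454 0.2464 0.2179] dir 86.8
lip width 0.0594 end mid [0.4414 0.202  0.1333] origin from it [0.5514 0.1962 0.1823]
tab width 0.0508 end mid [0.645  0.1912 0.2323] origin from it [0.551  0.1962 0.1821]
housing 1142 [[0.4037 0.1629 0.0583]
 [0.4281 0.2457 0.0637]]
n [-0.432  0.024  0.902] tilt 25.6 az 176.8 inl 2421 plane pt [0.5674 0.2075 0.197 ]
fintop n 72 [0.5393 0.2257 0.217 ] [0.5325 0.1991 0.214 ] [0.5451 0.2456 0.2208] dir 87.4
lip width 0.0574 end mid [0.4387 0.2026 0.1354] origin from it [0.5489 0.1969 0.184 ]
tab width 0.0509 end mid [0.6458 0.1901 0.235 ] origin from it [0.5516 0.195  0.1853]
```

View pics/w5.png

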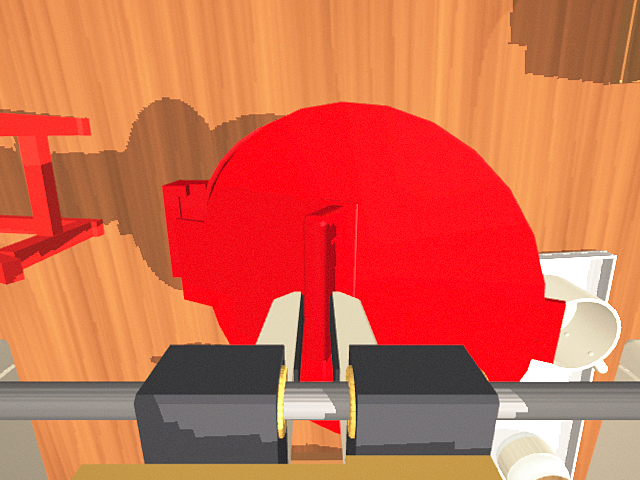

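The picture shows the lip at (195,245) over the slot housing at (185,190-290), with the lid still pitched 25.9° and laterally aligned within about 1 mm. I go down to the start of insertion, then slide in along the slope.

Request:
jog_arm(
  deltas=[
    [0.01, 0, -0.2, 0],
    [0, 0, -0.3, 0],
    [0, 0, -0.3, 0],
    [0, 0, -0.2, 0],
    [0, 0, -0.11, 0],
    [0, 0, 0, 0],
    [0, 0, 0, 0],
  ],
)

```text
clock: 10.2
ee_pos: [0.5375, 0.1978, 0.2277]
tool_rot: [0.0, 0.726, 0.688, 0.001]
force: [-0.2, -0.0, -2.3]
finger_gap: 0.0126
```

Request:
jog_arm(
  deltas=[
    [-0.08, 0.004, -0.04, 0],
    [-0.08, 0.004, -0.04, 0],
    [-0.08, 0.004, -0.04, 0],
    [-0.08, 0.004, -0.04, 0],
    [0, 0, 0, 0],
    [0, 0, 0, 0],
  ],
)

```text
clock: 10.95
ee_pos: [0.5181, 0.1985, 0.2176]
tool_rot: [0.0, 0.726, 0.688, 0.0]
force: [-0.6, -0.5, -1.6]
finger_gap: 0.0125
```

```bash
python3 - <<'E'
from h import *
o=observe();print(o["clock"],o["ee_pos"],o["finger_gap"],o["force"])
im=get_image("wrist");W=pts(im);save(im,"w6",(120,140,200,200),3)
p=o["ee_pos"];n,e,s=lidends(W,im["frame"],p[:2]+[.015,0],p[2]-.16)
E
```

```text
10.95 [0.51813264 0.19845699 0.21761337] 0.01253996135822016 [-0.55681757 -0.47540788 -1.63382448]
n [-0.435  0.023  0.9  ] tilt 25.8 az 177.0 inl 65665 plane pt [0.5447 0.2287 0.1154]
fintop n 3811 [0.5191 0.2068 0.1383] [0.5109 0.1579 0.1328] [0.5268 0.2474 0.1415] dir 86.8
lip width 0.0829 end mid [0.4196 0.2036 0.0556] origin from it [0.5297 0.1978 0.1044]
tab width 0.0522 end mid [0.6264 0.1926 0.1558] origin from it [0.5324 0.1976 0.1058]
```

View pics/w6.png

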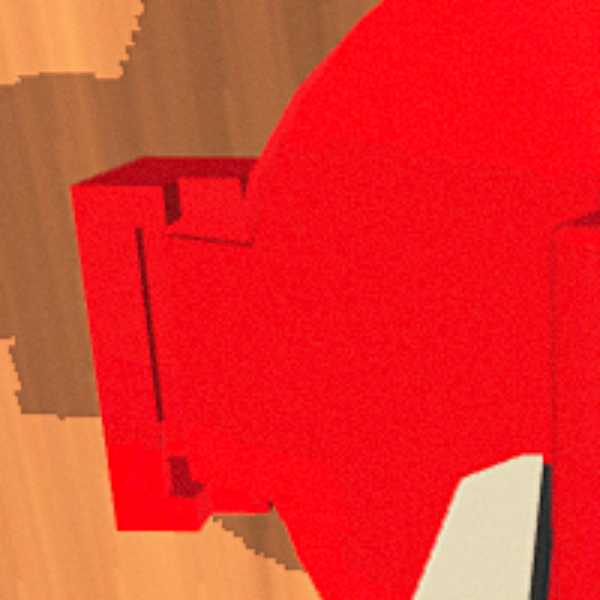

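The lip (crop rows 237-440) is entering centrally between the cheeks at rows ~200 and ~480, with no contact force. Pushing the remaining 12 mm.

Request:
jog_arm(
  deltas=[
    [-0.05, 0.002, -0.023, 0],
    [-0.05, 0.002, -0.023, 0],
    [-0.05, 0.002, -0.023, 0],
    [-0.04, 0.002, -0.02, 0],
    [0, 0, 0, 0],
    [0, 0, 0, 0],
  ],
)

```text
clock: 11.75
ee_pos: [0.5067, 0.1989, 0.2122]
tool_rot: [0.0, 0.726, 0.688, 0.0]
force: [0.6, -0.2, -2.3]
finger_gap: 0.013
```

```bash
python3 - <<'E'
from h import *
o=observe();print(o["clock"],o["ee_pos"],o["finger_gap"],o["force"])
im=get_image("wrist");W=pts(im)
p=o["ee_pos"];n,e,s=lidends(W,im["frame"],p[:2]+[.015,0],p[2]-.14)
E
```

```text
11.75 [0.50668469 0.19892362 0.21223958] 0.01295227965081468 [ 0.5627321  -0.15525178 -2.25565251]
n [-0.435  0.023  0.9  ] tilt 25.8 az 177.0 inl 59331 plane pt [0.5438 0.2317 0.115 ]
fintop n 3817 [0.5076 0.2074 0.133 ] [0.4994 0.1586 0.1268] [0.5154 0.2479 0.1361] dir 86.8
lip width 0.1235 end mid [0.4535 0.2121 0.0719] origin from it [0.5636 0.2063 0.1208]
tab width 0.0508 end mid [0.6152 0.193  0.1506] origin from it [0.5212 0.1979 0.1005]
```

Inserted, no contact yet. Lowering 2 mm onto the sill.

Request:
jog_arm(
  deltas=[
    [0, 0, -0.017, 0],
    [0, 0, -0.017, 0],
    [0, 0, 0, 0],
  ],
)

```text
clock: 12.18
ee_pos: [0.5065, 0.1989, 0.21]
tool_rot: [-0.0, 0.726, 0.688, -0.0]
force: [-0.3, -1.0, -2.3]
finger_gap: 0.013
```

Request:
jog_arm(
  deltas=[
    [0, 0, -0.017, 0],
    [0, 0, 0, 0],
  ],
)

```text
clock: 12.42
ee_pos: [0.5065, 0.1989, 0.2091]
tool_rot: [-0.0, 0.726, 0.688, -0.0]
force: [0.3, 0.2, -1.9]
finger_gap: 0.0126
```

Resting level reached within a millimetre, and the lip is well inside. I begin the controlled swing: the tool follows the arc about the sill with a lighter grip, so the fin turns between the pads.

Request:
jog_arm(
  deltas=[
    [0.03, -0.002, -0.036, 0],
    [0.03, -0.002, -0.036, 0],
    [0.03, -0.002, -0.036, 0],
    [0.03, -0.002, -0.036, 0],
    [0, 0, 0, 0],
    [0, 0, 0, 0],
  ],
  force=14,
)

```text
clock: 13.18
ee_pos: [0.5137, 0.1985, 0.2005]
tool_rot: [-0.0, 0.726, 0.688, -0.0]
force: [-0.4, -0.2, -1.8]
finger_gap: 0.0121
```

```bash
cat > chk.py <<'E'
from h import *
o=observe();print(o["clock"],o["ee_pos"].round(4),o["finger_gap"].round(4),o["force"].round(1))
im=get_image("wrist");W=pts(im)
p=o["ee_pos"];n,e,s=lidends(W,im["frame"],p[:2]+[.015,0],.064)
E
python3 chk.py
```

```text
Traceback (most recent call last):
  File "chk.py", line 2, in <module>
    o=observe();print(o["clock"],o["ee_pos"].round(4),o["finger_gap"].round(4),o["force"].round(1))
                                                      ^^^^^^^^^^^^^^^^^^^^^
AttributeError: 'float' object has no attribute 'round'
```

```bash
sed -i 's/o\["finger_gap"\].round(4)/round(o["finger_gap"],4)/' chk.py; python3 chk.py
```

```text
13.175 [0.5137 0.1985 0.2005] 0.0121 [-0.4 -0.2 -1.8]
n [-0.326  0.015  0.945] tilt 19.1 az 177.5 inl 61085 plane pt [0.5426 0.2301 0.0963]
fintop n 3937 [0.515  0.2067 0.1203] [0.5069 0.1575 0.1149] [0.5229 0.2476 0.1235] dir 86.9
lip width 0.1148 end mid [0.4467 0.2094 0.0635] origin from it [0.5617 0.2033 0.0991]
tab width 0.0503 end mid [0.6243 0.192  0.1251] origin from it [0.5251 0.1973 0.0865]
```

Tilt is 19.1° as predicted, with forces under 2 N. Continuing to about 12°.

Request:
jog_arm(
  deltas=[
    [0.027, -0.001, -0.039, 0],
    [0.027, -0.002, -0.039, 0],
    [0.027, -0.001, -0.039, 0],
    [0.027, -0.002, -0.039, 0],
    [0.025, -0.001, -0.037, 0],
    [0, 0, 0, 0],
    [0, 0, 0, 0],
  ],
)

```text
clock: 14.1
ee_pos: [0.5216, 0.198, 0.1889]
tool_rot: [-0.0, 0.726, 0.688, -0.0]
force: [-0.3, -0.3, -1.4]
finger_gap: 0.0118
```

```bash
sed -i 's/,.064)/,.057)/' chk.py; python3 chk.py
```

```text
14.1 [0.5216 0.198  0.1889] 0.0118 [-0.3 -0.3 -1.4]
n [-0.199  0.012  0.98 ] tilt 11.5 az 176.6 inl 64276 plane pt [0.5372 0.2281 0.0784]
fintop n 3997 [0.5231 0.2059 0.1078] [0.5147 0.1564 0.1035] [0.5309 0.2471 0.1106] dir 86.9
lip width 0.0832 end mid [0.4177 0.2037 0.0544] origin from it [0.5364 0.1975 0.0745]
tab width 0.0515 end mid [0.6323 0.1913 0.0981] origin from it [0.5288 0.1967 0.073 ]
```

Request:
jog_arm(
  deltas=[
    [0.022, -0.001, -0.044, 0],
    [0.022, -0.001, -0.044, 0],
    [0.022, -0.001, -0.044, 0],
    [0.022, -0.002, -0.043, 0],
    [0, 0, 0, 0],
    [0, 0, 0, 0],
  ],
)

```text
clock: 14.9
ee_pos: [0.5271, 0.1977, 0.1785]
tool_rot: [-0.0, 0.726, 0.688, 0.0]
force: [0.2, -0.7, -0.8]
finger_gap: 0.0117
```

```bash
python3 chk.py
```

```text
14.9 [0.5271 0.1977 0.1785] 0.0117 [ 0.2 -0.7 -0.8]
n [-0.087  0.006  0.996] tilt 5.0 az 176.0 inl 63367 plane pt [0.5376 0.2282 0.0658]
fintop n 4010 [0.5285 0.2055 0.0967] [0.5201 0.156  0.0929] [0.5363 0.2468 0.0994] dir 87.0
lip width 0.0791 end mid [0.4113 0.2062 0.0549] origin from it [0.5315 0.1999 0.0614]
tab width 0.0317 end mid [0.6421 0.1899 0.0752] origin from it [0.5365 0.1955 0.0619]
```

Tilt is 5.0° and the tab is now just above the nose. I ease down until it rests on the nose.

Request:
jog_arm(
  deltas=[
    [0.012, 0, -0.03, 0],
    [0, 0, 0, 0],
  ],
)

```text
clock: 15.2
ee_pos: [0.5278, 0.1978, 0.1766]
tool_rot: [0.0, 0.726, 0.688, 0.0]
force: [-0.5, 0.7, -1.0]
finger_gap: 0.0116
```

Request:
jog_arm(
  deltas=[
    [0.006, 0, -0.015, 0],
    [0, 0, 0, 0],
  ],
)

```text
clock: 15.45
ee_pos: [0.5279, 0.1978, 0.1763]
tool_rot: [0.0, 0.726, 0.688, -0.0]
force: [-1.6, 0.4, 4.5]
finger_gap: 0.0119
```

```bash
python3 chk.py
```

```text
15.45 [0.5279 0.1978 0.1763] 0.0119 [-1.6  0.4  4.5]
n [-0.062  0.009  0.998] tilt 3.6 az 171.7 inl 63823 plane pt [0.5373 0.2278 0.0635]
fintop n 3991 [0.5293 0.2056 0.0945] [0.5211 0.156  0.0908] [0.5372 0.2468 0.097 ] dir 87.0
lip width 0.0833 end mid [0.4058 0.2044 0.0555] origin from it [0.5262 0.1981 0.0591]
tab width 0.0337 end mid [0.6433 0.1892 0.0705] origin from it [0.5374 0.1947 0.0598]
```

The tab rests on the nose: tilt is 3.6° and the upward force is 4.5 N. I release the fin, rise, shut the fingers and move over the back of the lid.

Request:
jog_arm(
  deltas=[
    [0, 0, 0, 0],
    [0, 0, 0, 0],
    [0, 0, 0, 0],
  ],
  jaw=0.35,
)

```text
clock: 15.88
ee_pos: [0.5282, 0.1977, 0.1755]
tool_rot: [-0.0, 0.726, 0.688, 0.0]
force: [1.1, -0.2, -0.0]
finger_gap: 0.0315
```

Request:
jog_arm(
  deltas=[
    [0, 0, 0.3, 0],
    [0, 0, 0.4, 0],
    [0, 0, 0.1, 0],
    [0, 0, 0, 0],
  ],
)

```text
clock: 16.38
ee_pos: [0.5281, 0.1976, 0.2236]
tool_rot: [0.0, 0.726, 0.688, 0.0]
force: [0.1, -0.2, -0.4]
finger_gap: 0.0323
```

Request:
jog_arm(
  deltas=[
    [0.3, -0.02, 0, 0],
    [0.5, -0.03, 0, 0],
    [0.4, -0.03, 0, 0],
    [0.11, 0, 0, 0],
    [0, 0, 0, 0],
    [0, 0, 0, 0],
  ],
  jaw=0,
  force=10,
)

```text
clock: 17.12
ee_pos: [0.6055, 0.1934, 0.2235]
tool_rot: [-0.0, 0.726, 0.688, -0.001]
force: [-0.0, -0.7, 0.3]
finger_gap: 0.0004
```

```bash
sed -i 's/^p=.*/im0=get_image("scene");save(im0,"s_"+str(o["clock"]),(300,200,160,160),3.5);fitlid(pts(im0),im0["frame"],(.535,.197),.053);fitlid(W,im["frame"],(.535,.197),.053)/' chk.py; python3 chk.py; ls pics
```

```text
17.125 [0.6055 0.1934 0.2235] 0.0004 [-0.  -0.7  0.3]
n [-0.066  0.005  0.998] tilt 3.8 az 175.7 inl 3573 plane pt [0.5354 0.2144 0.0656]
fintop n 161 [0.5287 0.2036 0.0966] [0.5189 0.1553 0.0933] [0.5358 0.2465 0.1002] dir 86.9
n [-0.069  0.006  0.998] tilt 4.0 az 175.4 inl 51230 plane pt [0.5272 0.2155 0.0629]
fintop n 2857 [0.53   0.2012 0.0946] [0.521  0.1482 0.0911] [0.5375 0.2469 0.0975] dir -93.1
crop.png
s5.png
s_17.125.png
scene1.png
top1.png
w1.png
w2.png
w3.png
w4.png
w5.png
w6.png
```

Lid stays at 3.9° on the nose, hooked at the front. Coming down to the back of the lid, then pressing in small steps.

Request:
jog_arm(
  deltas=[
    [0, 0, -0.3, 0],
    [0, 0, -0.4, 0],
    [0, 0, -0.3, 0],
    [0, 0, -0.1, 0],
    [0, 0, 0, 0],
  ],
)

```text
clock: 17.85
ee_pos: [0.6066, 0.193, 0.1573]
tool_rot: [-0.0, 0.726, 0.688, -0.0]
force: [0.5, 0.7, 0.5]
finger_gap: 0.0007
```

Request:
jog_arm(
  deltas=[
    [0, 0, -0.04, 0],
    [0, 0, -0.04, 0],
    [0, 0, -0.03, 0],
    [0, 0, 0, 0],
  ],
)

```text
clock: 18.35
ee_pos: [0.6066, 0.1932, 0.1517]
tool_rot: [-0.0, 0.726, 0.688, 0.0]
force: [-1.5, -0.4, 3.8]
finger_gap: 0.0004
```

Request:
jog_arm(
  deltas=[
    [0, 0, -0.025, 0],
    [0, 0, -0.025, 0],
    [0, 0, 0, 0],
  ],
)

```text
clock: 18.73
ee_pos: [0.6068, 0.1933, 0.1487]
tool_rot: [-0.0, 0.726, 0.688, 0.0]
force: [-1.7, 0.7, 6.1]
finger_gap: 0.0004
```

Request:
jog_arm(
  deltas=[
    [0, 0, -0.025, 0],
    [0, 0, -0.025, 0],
    [0, 0, 0, 0],
  ],
)

```text
clock: 19.1
ee_pos: [0.6071, 0.1929, 0.1449]
tool_rot: [0.0, 0.726, 0.688, 0.0]
force: [0.5, 0.0, 1.0]
finger_gap: 0.0007
```

Request:
jog_arm(
  deltas=[
    [0, 0, -0.02, 0],
    [0, 0, -0.02, 0],
    [0, 0, 0, 0],
  ],
)

```text
clock: 19.48
ee_pos: [0.6066, 0.1926, 0.1423]
tool_rot: [-0.0, 0.726, 0.688, -0.0]
force: [0.4, -0.3, 0.5]
finger_gap: 0.0006
```

Force dropped after 6 N, so it probably snapped through. A light follow-down to confirm it is seated.

Request:
jog_arm(
  deltas=[
    [0, 0, -0.02, 0],
    [0, 0, -0.02, 0],
    [0, 0, -0.02, 0],
    [0, 0, 0, 0],
  ],
)

```text
clock: 19.98
ee_pos: [0.6064, 0.193, 0.141]
tool_rot: [0.0, 0.726, 0.688, -0.0]
force: [-3.4, -2.1, 11.0]
finger_gap: 0.0004
```

```bash
python3 chk.py
```

```text
19.975 [0.6064 0.193  0.141 ] 0.0004 [-3.4 -2.1 11. ]
n [0.008 0.006 1.   ] tilt 0.6 az 34.2 inl 2769 plane pt [0.5283 0.2324 0.0585]
fintop n 85 [0.531  0.2237 0.0902] [0.524  0.1989 0.0867] [0.5371 0.2459 0.0934] dir 85.3
n [-0.     0.001  1.   ] tilt 0.1 az 97.1 inl 73640 plane pt [0.5332 0.2294 0.0564]
fintop n 5128 [0.5321 0.2095 0.0877] [0.5223 0.1467 0.0844] [0.5393 0.2467 0.0904] dir 86.9
```

Seated: tilt 0.1°, top face at 56 mm. Retreating well clear and checking.

Request:
jog_arm(
  deltas=[
    [0, 0, 0.1, 0],
    [0, 0, 0.4, 0],
    [0, 0, 0.6, 0],
    [0, 0, 0.6, 0],
    [0, -0.2, 0.6, 0],
    [-0.2, -0.4, 0.5, 0],
    [-0.2, -0.5, 0.2, 0],
    [-0.2, -0.4, 0, 0],
    [-0.1, -0.1, 0, 0],
    [0, 0, 0, 0],
  ],
)

```text
clock: 21.32
ee_pos: [0.5644, 0.0974, 0.319]
tool_rot: [-0.0, 0.726, 0.688, 0.0]
force: [0.1, 1.2, -0.7]
finger_gap: 0.0003
```

```bash
python3 chk.py; python3 - <<'E'
from h import *
o=observe()
im=get_image("scene");W=pts(im);f=im["frame"].astype(int);save(im,"s9",(150,120,320,260),2.5)
lidends(W,im["frame"],(.535,.197),.052)
W0=np.load("scene1.npz")["W"]
for n,(x,y,r,z) in dict(cup_near=(.415,0,.06,.012),keys=(.61,.01,.06,.004),cup_far=(.79,.085,.05,.03),jar=(.785,-.115,.045,.03),stand=(.52,-.18,.1,.1),case=(.5,-.55,.1,.02),vase=(.6,.455,.09,.02)).items():
    m=lambda W:np.nanmean(W[(np.hypot(W[...,0]-x,W[...,1]-y)<r)&(W[...,2]>z)],axis=0).round(4)
    print(n,m(W0),m(W))
E
```

```text
21.325 [0.5644 0.0974 0.319 ] 0.0003 [ 0.1  1.2 -0.7]
n [0.003 0.001 1.   ] tilt 0.2 az 14.1 inl 4408 plane pt [0.5315 0.2011 0.0585]
fintop n 200 [0.5303 0.1984 0.0898] [0.5203 0.1455 0.0867] [0.538  0.2458 0.0939] dir 86.7
n [0.005 0.    1.   ] tilt 0.3 az 1.6 inl 41696 plane pt [0.5243 0.2016 0.0565]
fintop n 1924 [0.5305 0.1988 0.0878] [0.5219 0.1467 0.0844] [0.5387 0.2459 0.0907] dir 86.8
n [0.004 0.002 1.   ] tilt 0.3 az 21.4 inl 4451 plane pt [0.5312 0.2013 0.0585]
fintop n 200 [0.5304 0.1981 0.09  ] [0.5216 0.1467 0.0866] [0.5373 0.2458 0.0935] dir 87.1
lip width 0.0821 end mid [0.4017 0.2044 0.0591] origin from it [0.5221 0.198  0.0545]
tab width 0.036 end mid [0.6443 0.188  0.058 ] origin from it [0.5379 0.1935 0.0545]
cup_near [0.4271 0.0078 0.0412] [0.427  0.0083 0.0411]
keys [0.6178 0.0116 0.0091] [0.6184 0.0168 0.0531]
cup_far [0.7848 0.0812 0.0512] [0.7847 0.0811 0.0509]
jar [ 0.7895 -0.1146  0.0651] [ 0.7896 -0.1144  0.065 ]
stand [ 0.5577 -0.1748  0.1194] [ 0.5791 -0.1802  0.1139]
case [ 0.5091 -0.5523  0.0383] [ 0.5088 -0.5523  0.0383]
vase [0.6103 0.4669 0.1313] [0.6104 0.4669 0.1312]
```

View pics/s9.png

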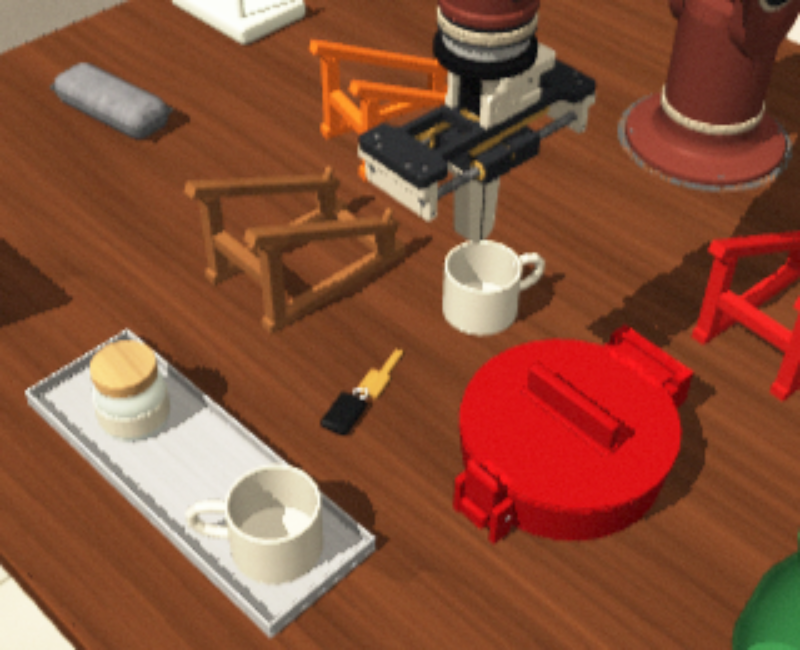

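The lid lies flat on the tray with its lip in the slot at (650,365) and the tab under the catch at (485,490). Everything else is in place; the keys number was skewed by the gripper hanging above that spot. Handing in.

```bash
python3 -c "
from bench import *
print(sign_off())"
```

```text
the job is handed in; nothing more can be done
None
```

The lid is closed on the tray and the job is handed in, at about 21.4 s of the 56 s allowed. I took the lid by the top of its fin and hooked the lip into the slot at 25.8° pitch. I swung the back down in the grip until the tab rested on the catch, then pressed the back with shut fingers.

**Forces:** the highest readings I saw were about 6 N while pressing through the catch and about 12 N when seating the lid. I read the force only at the end of each move, so the catch was not measured directly. The snap shows only as the drop in force and the lid's final position.

**Last checks:**
- **Lid:** the wrist view put the lid's tilt at 0.3° or less and its top face at 56 mm (closed level plus 4 mm thickness). The fin stood over the tray's centre.
- **Disagreement:** the scene camera read the lid's top about 2 mm higher, within its calibration error. Its estimate of the lid's origin from the lip and tab ends was not usable, because the slot housing and catch were mixed into the fit.
- **Other things:** the near cup, far cup, jar, case and vase measured the same as at the start, within 0.5 mm. The keys comparison failed because the gripper was in the measured region, but the picture shows them where they were. The wooden stand could not be compared because the lid was on it at the start; it looks in place.

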